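# Slide the drip tray into the table grill and lock it

## Task

Put the drip tray back into the table grill: slide it nose first into the bay under the grill until its front panel is flush against the grill, then, with the tray home, swing the upright catch at the side of the bay fully over to level so that it bars the front panel. Let go of everything and leave the pepper mill and the salt shaker standing where they are.

Things in the scene. Friction and masses are not known exactly. Their poses are not given: they have to be found in the camera images.
- grill: Low steel table grill, dark ribbed plate on top, fixed to the worktop; 170 mm deep (its x), 200 mm wide (y), 71 mm high. Origin: centre of its underside, z up. Its front face, with the open bay, is at x = -85 mm and looks along -x. The tray is home when its origin is at x = -10, y = 0 mm in the grill's frame, axes parallel; its front panel then stops against the front face.
- bay_mouth (a point): Middle of the bay's mouth in the grill's front face, at worktop height (grill x = -85, y = 0 mm). The bay has no floor: the tray runs on the worktop. Its side walls are at y = +-60 mm, flared to +-70 mm over the first 18 mm behind the front face; ceiling 38 mm above the worktop. Axes as the grill's.
- tray: Open aluminium drip tray, 0.17 to 0.33 kg, on the worktop. Pan 150 mm long (x from -75 to +75), 116 mm wide (y), 24 mm high, the corners of its nose (+x end) cut off by 15 mm at 45 degrees. At the -x end an upright steel front panel, 128 mm wide, 47 mm high, x from -75 to -81 mm, with a black fin grip. Origin: centre of the pan's underside; z up, x towards the nose.
- tray_grip (a point): Point in the black fin grip of the tray, at x = -115, y = 0, z = 34 mm in the tray's frame. The fin is an upright plate, 12 mm thick in y, x from -81 to -136 mm, from 12 to 48 mm above the worktop; pinch it across its thickness from above.
- catch (a joint): Angle of the black catch, an arm on the front face beside the mouth: 0 upright; grows as it swings in the plane of the face towards the middle of the mouth; 1.57 level, across the tray's front panel (stop). Starts at 0 to 0.25, stays where left (about 1 N at the tip). Pivot at x = -101, y = -82, z = 30 mm in the grill's frame. Can be pushed over with closed fingers.
- catch_tip (a point): Centre of the round end (18 mm across, 10 mm thick) of the catch arm, 50 mm from its pivot: 80 mm above the worktop when upright, 30 mm when level. The arm is 11 mm wide and 8 mm thick (grill x from -97 to -105 mm) and passes 6 mm in front of the panel of a tray that is home. A wall cabinet hangs 0.49 m above the worktop from world x = 0.64 m on: stay low here.
- pepper_mill: Pepper mill with steel crown, 51 mm across, 150 mm high; bystander. Origin: centre of its underside.
- salt_shaker: Glass salt shaker with grey cap, 44 mm across, 90 mm high; bystander. Origin: centre of its underside.

How it is judged (in metres and radians):
On the way:
1. the tray is fully home in the bay while the catch is still open (x of tray in the frame of grill above -0.015 m and y of tray in the frame of grill between -0.005 and 0.005 m and angle between the x axis of tray and the x axis of grill, either way round below 0.06 rad and height (world z) of tray below 0.006 m and value of joint catch below 1 rad), for 0.2 s.
At the end, for the whole second after the job is handed in: The tray stands level in the bay, its front panel within 5 mm of the grill's front face, and is at rest; the catch is within 0.17 rad of level (over 1.4 rad), across the panel (x of tray in the frame of grill above -0.015 m and y of tray in the frame of grill between -0.005 and 0.005 m and angle between the x axis of tray and the x axis of grill, either way round below 0.06 rad and height (world z) of tray below 0.006 m and angle between tray's own z axis and vertical below 0.06 rad and linear speed of tray below 0.01 m/s and value of joint catch above 1.4 rad); the robot touches nothing.
It fails at once if the pepper mill or the salt shaker is moved more than 40 mm or knocked over (distance of any of pepper_mill, salt_shaker from where it was at the start of the episode above 0.04 m or angle between any of pepper_mill, salt_shaker's own z axis and vertical above 0.6 rad).
It also fails if it takes over 58 s, if anything falls off the work surface, if the arm or the gripper's body presses on something with over 40 N, if the wrist force passes 120 N, or if a joint passes its speed limit or range.

## Robot

A 6-joint arm with a two-finger parallel gripper is mounted at the origin on a cart in front of the work surface, level with it; the furniture and walls round the work are solid. World frame = base frame: x ahead of the robot, y to its left, z up, the work surface at z = 0. Lengths are in mm, angles in degrees, forces in N, time in s.
With the tool pointing down it reaches from about 425 to 925 mm from the base axis. Payload 12.5 kg.
Tool frame: the origin (TCP) lies at the centre of the arm's flange, where the gripper is bolted on; the fingertips stand 173 mm ahead of it and the grasp point (between the pads) lies 155 mm ahead of it; z points along the fingers, y is the line along which they close (so a half turn about z gives the same grasp; the last joint's range is limited). The gripper opens to 85 mm and grips with 20 to 120 N. Pads are 22 mm wide; open, the fingers measure 114 mm over their backs; the gripper's body (76 mm by 85 mm) begins 54 mm behind the grasp point. The pads swing forward as they close: fully open they stand 13 mm farther back than shut.
Start: joints at [-81.91, 28.126, 89.318, -0, 62.55, -6.05], TCP at [152.709, -606.057, 404.727] pointing down, gripper open.
Joint ranges: [-177.58, 177.58], [-47.91, 125.51], [2.72, 160], [-65.01, 245.01], [3.68, 167.84], [-153.87, 153.87]. Speed limits (degrees/s): [127.2, 127.2, 159.86, 180, 180, 180].

## Interface

Orientations are given as [roll, pitch, yaw] about the fixed x, y, z axes, in that order (R = Rz(yaw) Ry(pitch) Rx(roll)).
In Python, from plant import bot gives the robot as it stands. The module is installed in compiled form; this text tells all that it offers.
- The arm moves only by the tool apply_moves, never from a script. Its argument "rows" is a list of rows, each an object of numbers: "tx", "ty", "tz": the shift along the tool's x, y, z in mm; "rx", "ry", "rz": the turn, a rotation vector about the tool's x, y, z in rad; "gripper": the gripper command: -1 is fully open, 1 is shut, values between are in proportion. A call has 1 to 20 rows; each row is the pose to reach, as a shift and turn from the pose commanded when the call began, along the tool's axes at that moment; what a row does not reach only later rows make up. A row lasts 1/8 s, in which the tool goes at most 62.5 mm and 10.7 degrees, less where a joint would pass 70% of its speed; a pose out of reach is approached as far as the arm can. A call with a gripper value outside its range is refused whole. The fingers move at their own pace and stop on an object; "force" is the grip in N (left out, the last holds). Time passes only in rows, so rows that repeat a pose let the fingers close. It gives the time, the measured TCP pose, the force, the opening and the grip force at its end, in the units of the state.
- bot.get_obs(): the state, without advancing time (a new reading comes with each control period).
- bot.snapshot(name): name is "side" or "top" or "wrist"; returns a dict with "img" (420x560x3 uint8, red, green, blue), "K" (3x3 intrinsics, pixels), "world_from_camera" (4x4, takes a point from camera to world coordinates). Camera axes: x right, y down, z forward; pixel columns grow to the right and rows downward; lengths in mm; the calibration is good to about 2 mm. The wrist camera is an equidistant fisheye: a pixel r from the principal point sees the ray r / f radians off the axis. A picture is of the moment at which its call begins. There is no depth.
- bot.job_done(): hands the job in; it is judged then, once.
The state is a dict: "time": time; "q": joint angles; "joint_vel": joint speeds; "tau": joint torques, N m; "eef_pos": TCP position; "eef_rot": TCP orientation; "contact_force": force on the tool from outside, world axes, zero at the start; "moment": the same for the moment, N m; "gripper_width": opening from 0.0 (shut) to 1.0 (fully open); "finger_force": force on a finger pad.
Only numpy, scipy, OpenCV 4.12 (cv2) and the standard library are available. Lean on these libraries where they do the work, as an engineer would, in place of code of your own. Each camera call takes 0.05 s, during which the arm holds its last target. There are 200 camera calls.

## Working session

There is one attempt and no reset: what is moved stays moved. The work goes in short steps, Python scripts to look and compute and a tool call to move; the robot and the scene stay as the last step left them, time stands still between calls to the robot, and variables do not carry over. Pictures are saved under pics/ and viewed, at most 10 in all, crops included, and the job is handed in when it is done.

Besides the shell and the picture viewer there is one more tool, called after "Request:" as name(argument=value, ...), one argument or row to a line, values as JSON. apply_moves: Moves the arm, as the interface text tells. Its arguments: {"type":"object","properties":{"rows":{"type":"array","items":{"type":"object","properties":{"tx":{"type":"number"},"ty":{"type":"number"},"tz":{"type":"number"},"rx":{"type":"number"},"ry":{"type":"number"},"rz":{"type":"number"},"gripper":{"type":"number"}}}},"force":{"type":"number"}},"required":["rows"]}

```bash
mkdir -p pics; python3 - <<'E'
from plant import bot
import cv2, pickle
o=bot.get_obs(); print({k:o[k] for k in('time','eef_pos','eef_rot','gripper_width')})
for n in('top','side'):
    s=bot.snapshot(n); pickle.dump(s,open(f'{n}0.pkl','wb')); cv2.imwrite(f'pics/{n}0.png',s['img'][:,:,::-1]); print(s['K'],s['world_from_camera'])
E
```

```text
{'time': 0.0, 'eef_pos': array([ 152.70034903, -605.99382918,  404.12979801]), 'eef_rot': array([-1.79934940e+02, -7.76448464e-03,  1.41389867e+01]), 'gripper_width': 0.9987627298218211}
[[397.46678116   0.         278.26927192]
 [  0.         397.46678116 204.87818424]
 [  0.           0.           1.        ]] [[ 2.57205032e-02 -9.95686625e-01  8.91437058e-02  4.90573998e+02]
 [-9.99489125e-01 -2.39210514e-02  2.11960256e-02 -2.19336289e+02]
 [-1.89721881e-02 -8.96433370e-02 -9.95793216e-01  9.15270968e+02]
 [ 0.00000000e+00  0.00000000e+00  0.00000000e+00  1.00000000e+00]]
[[405.5423242    0.         278.10519553]
 [  0.         405.5423242  213.79220499]
 [  0.           0.           1.        ]] [[-9.99977577e-01 -1.69047545e-03  6.47977057e-03  5.64628076e+02]
 [-6.40632799e-03  5.23305399e-01 -8.52121129e-01  5.64828796e+02]
 [-1.95040908e-03 -8.52143533e-01 -5.23304495e-01  5.52372824e+02]
 [ 0.00000000e+00  0.00000000e+00  0.00000000e+00  1.00000000e+00]]
```

View pics/top0.png

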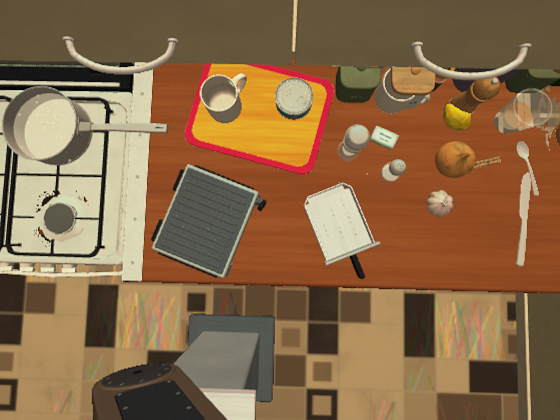

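View pics/side0.png

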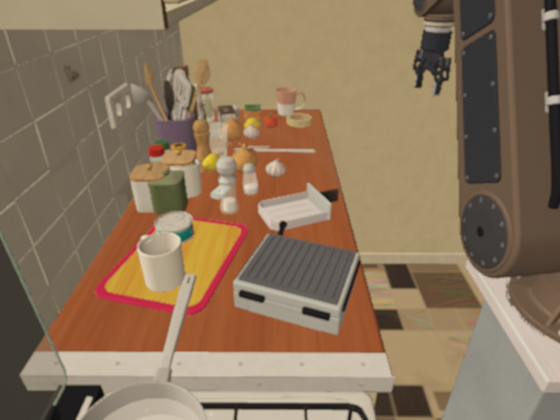

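The top view shows the grill at about (207,220) with its catch at (262,203), so the mouth faces image right. The tray is at (340,225) with its fin at (357,265). The mill at (355,140) and the shaker at (395,170) both lie well behind the tray. I'll enlarge both objects to read their corners.

```bash
python3 - <<'E'
import cv2
im=cv2.imread('pics/top0.png')
c=im[120:290,145:405]
c=cv2.resize(c,None,fx=3,fy=3,interpolation=cv2.INTER_CUBIC)
for i in range(0,260,20): cv2.putText(c,str(145+i),(i*3,8),0,.3,(255,255,255)); cv2.line(c,(i*3,9),(i*3,14),(255,255,255))
for i in range(0,170,20): cv2.putText(c,str(120+i),(0,i*3+4),0,.3,(255,255,255)); cv2.line(c,(20,i*3),(25,i*3),(255,255,255))
cv2.imwrite('pics/c0.png',c)
E
```

```text
(no output)
```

View pics/c0.png

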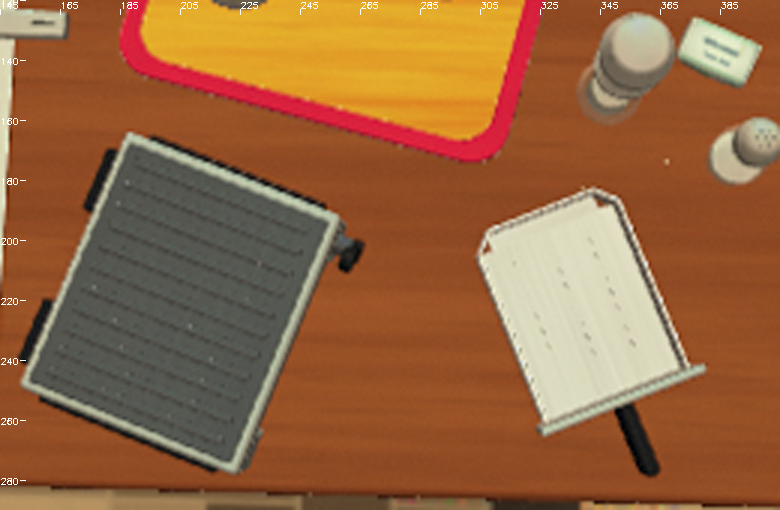

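```bash
cat > h.py <<'E'
import numpy as np, pickle
from scipy.optimize import least_squares
def proj(s,P):
    T=np.linalg.inv(s['world_from_camera']); c=np.c_[P,np.ones(len(P))]@T.T
    p=c[:,:3]@s['K'].T; return p[:,:2]/p[:,2:]
def back(s,uv,z):
    W=s['world_from_camera']; d=W[:3,:3]@np.linalg.inv(s['K'])@[*uv,1]; return W[:3,3]+d*(z-W[2,3])/d[2]
def place(p,P):
    c,t=np.cos(p[2]),np.sin(p[2]); P=np.array(P,float); return np.c_[P[:,:2]@[[c,t],[-t,c]]+p[:2],P[:,2]]
def fit(s,P,uv,p0):
    r=least_squares(lambda p:(proj(s,place(p,P))-uv).ravel(),p0,x_scale=[100,100,1]); return r.x,r.fun.reshape(-1,2)
E
python3 - <<'E'
from h import *
s=pickle.load(open('top0.pkl','rb')); C=lambda a:np.array(a)/3+[145,120]-0.33
G=[(85,-100,71),(-85,-100,71),(-85,100,71),(85,100,71)]
for S in (1,.97):
    g,r=fit(s,np.array(G)*[S,S,1],C([(130,135),(340,213),(240,470),(24,383)]),[480,-80,1.2]); print(g,np.degrees(g[2]),r.round(1).tolist())
T=[(-78,64,47),(-78,-64,47),(-136,0,48),(75,43,24),(75,-43,24),(60,58,24),(60,-58,24)]
t,r=fit(s,T,C([(543,432),(703,369),(652,472),(490,233),(592,190),(481,252),(621,203)]),[450,-360,.35]); print(t,np.degrees(t[2]),r.round(1).tolist())
print('grip',place(t,[(-115,0,34)]),'mill',back(s,(358,137),150),'salt',back(s,(397,166),90))
print('tip',back(s,C((350,253)),80), place(g,[(-101,-82,80),(-10,0,0),(-180,0,0),(-295,0,34),(-125,0,34)]))
E
```

```text
[531.6871845  -47.56201126   1.22523614] 70.20085946898139 [[-1.0, -2.7], [2.0, -0.6], [0.5, 1.8], [-1.5, 1.3]]
[531.54355016 -47.58467616   1.22518118] 70.19771060179104 [[-0.5, -0.9], [0.4, 0.4], [-0.1, 0.1], [0.2, 0.5]]
[ 5.39103395e+02 -3.34063501e+02  3.92778721e-01] 22.50456299278731 [[-0.8, 0.3], [0.9, -0.0], [0.7, 1.7], [-0.5, -1.3], [1.0, -0.6], [-1.3, 0.9], [0.0, -1.2]]
grip [[ 432.86075362 -378.08055667   34.        ]] mill [ 696.09721268 -355.56223939  150.        ] salt [ 652.0380161  -447.98160289   90.        ]
tip [ 566.34341085 -165.74308157   80.        ] [[ 574.47833623 -170.39185895   80.        ]
 [ 528.15579501  -56.99334849    0.        ]
 [ 470.56395742 -216.94077811    0.        ]
 [ 431.60477316 -325.14050991   34.        ]
 [ 489.19661075 -165.19308029   34.        ]]
```

Request:
apply_moves(
  rows=[
    {"tx": 45,"ty": -21,"tz": 14,"rz": -0.02,"gripper": -0.1},
    {"tx": 90,"ty": -42,"tz": 28,"rz": -0.04,"gripper": -0.1},
    {"tx": 135,"ty": -63,"tz": 42,"rz": -0.06,"gripper": -0.1},
    {"tx": 180,"ty": -84,"tz": 57,"rz": -0.08,"gripper": -0.1},
    {"tx": 225,"ty": -105,"tz": 71,"rz": -0.1,"gripper": -0.1},
    {"tx": 270,"ty": -126,"tz": 86,"rz": -0.12,"gripper": -0.1},
    {"tx": 310,"ty": -145,"tz": 98,"rz": -0.14,"gripper": -0.1},
    {"tx": 327,"ty": -152,"tz": 104,"rz": -0.146,"gripper": -0.1},
    {"tx": 327,"ty": -152,"tz": 104,"rz": -0.146,"gripper": -0.1},
    {"tx": 327,"ty": -152,"tz": 104,"rz": -0.146,"gripper": -0.1},
  ],
)

```text
$.rows[0]: bad value
```

```bash
python3 - <<'E'
from plant import bot
import cv2, pickle
o=bot.get_obs(); print({k:o[k] for k in('time','eef_pos','eef_rot','gripper_width','contact_force')})
s=bot.snapshot('wrist'); pickle.dump(s,open('w1.pkl','wb')); cv2.imwrite('pics/w1.png',s['img'][:,:,::-1]); print(s['K'],s['world_from_camera'])
E
```

```text
{'time': 0.1, 'eef_pos': array([ 152.69864311, -606.01724559,  404.20420704]), 'eef_rot': array([-1.79943485e+02, -5.24460590e-03,  1.41411150e+01]), 'gripper_width': 0.9972292966121037, 'contact_force': array([ 0.49037178,  0.17825316, -0.70532566])}
[[325.1922621    0.         278.07376909]
 [  0.         325.1922621  216.59656219]
 [  0.           0.           1.        ]] [[ 2.44156998e-01 -9.33829411e-01 -2.61438312e-01  2.18197187e+02]
 [-9.69733819e-01 -2.35649519e-01 -6.39188896e-02 -5.89616487e+02]
 [-1.91847343e-03  2.69131817e-01 -9.63101440e-01  3.72958607e+02]
 [ 0.00000000e+00  0.00000000e+00  0.00000000e+00  1.00000000e+00]]
```

View pics/w1.png

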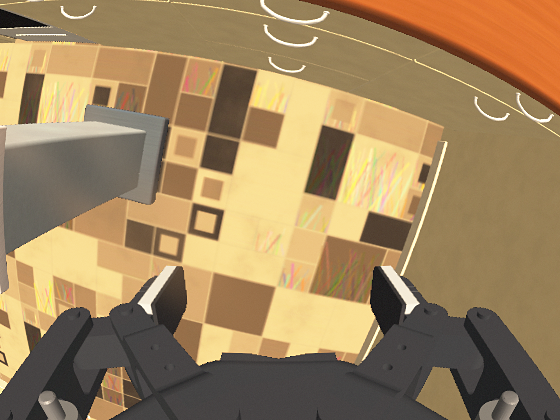

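The wrist view shows only floor and cart, because the arm hasn't moved. The call was refused, most likely because a row has to carry all its fields, so I'll resend it with every field.

Request:
apply_moves(
  rows=[
    {"tx": 45,"ty": -21,"tz": 14,"rx": 0,"ry": 0,"rz": -0.02,"gripper": -0.1},
    {"tx": 90,"ty": -42,"tz": 28,"rx": 0,"ry": 0,"rz": -0.04,"gripper": -0.1},
    {"tx": 135,"ty": -63,"tz": 42,"rx": 0,"ry": 0,"rz": -0.06,"gripper": -0.1},
    {"tx": 180,"ty": -84,"tz": 57,"rx": 0,"ry": 0,"rz": -0.08,"gripper": -0.1},
    {"tx": 225,"ty": -105,"tz": 71,"rx": 0,"ry": 0,"rz": -0.1,"gripper": -0.1},
    {"tx": 270,"ty": -126,"tz": 86,"rx": 0,"ry": 0,"rz": -0.12,"gripper": -0.1},
    {"tx": 310,"ty": -145,"tz": 98,"rx": 0,"ry": 0,"rz": -0.14,"gripper": -0.1},
    {"tx": 327,"ty": -152,"tz": 104,"rx": 0,"ry": 0,"rz": -0.146,"gripper": -0.1},
    {"tx": 327,"ty": -152,"tz": 104,"rx": 0,"ry": 0,"rz": -0.146,"gripper": -0.1},
    {"tx": 327,"ty": -152,"tz": 104,"rx": 0,"ry": 0,"rz": -0.146,"gripper": -0.1},
  ],
)

```text
time: 1.4
eef_pos: [432.0, -379.6, 301.0]
eef_rot: [180.0, 0.0, 22.4]
contact_force: [-0.4, 0.0, -0.3]
gripper_width: 0.553
finger_force: 0.0
```

```bash
python3 - <<'E'
from plant import bot
import cv2, pickle
o=bot.get_obs(); print({k:o[k] for k in('time','eef_pos','eef_rot','gripper_width','contact_force')})
s=bot.snapshot('wrist'); pickle.dump(s,open('w1.pkl','wb')); cv2.imwrite('pics/w2.png',s['img'][:,:,::-1]); print(s['K'],s['world_from_camera'])
E
```

```text
{'time': 1.4, 'eef_pos': array([ 432.00655701, -379.6062112 ,  301.00288259]), 'eef_rot': array([1.79970745e+02, 2.58034552e-03, 2.24484155e+01]), 'gripper_width': 0.5528248168044553, 'contact_force': array([-0.39371287,  0.02665515, -0.29177127])}
[[325.1922621    0.         278.07376909]
 [  0.         325.1922621  216.59656219]
 [  0.           0.           1.        ]] [[ 3.81760897e-01 -8.90099766e-01 -2.48959883e-01  4.94422734e+02]
 [-9.24260958e-01 -3.67810161e-01 -1.02261270e-01 -3.53872318e+02]
 [-5.47241772e-04  2.69143254e-01 -9.63100000e-01  2.69751907e+02]
 [ 0.00000000e+00  0.00000000e+00  0.00000000e+00  1.00000000e+00]]
```

View pics/w2.png

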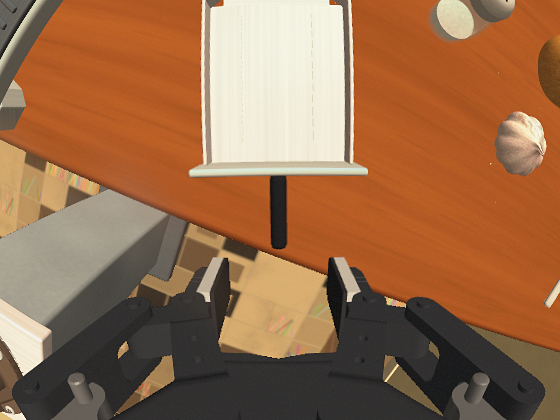

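The wrist view shows the panel's top edge running from (190,176) to (367,175) and the fin tip at (279,247), centred between the fingers. The salt shaker stays clear at (455,18).

```bash
cat >> h.py <<'E'
def projw(s,P):
    T=np.linalg.inv(s['world_from_camera']); c=(np.c_[P,np.ones(len(P))]@T.T)[:,:3]
    h=np.hypot(c[:,0],c[:,1]); a=np.arctan2(h,c[:,2]); K=s['K']
    return K[:2,2]+(K[0,0]*a/h)[:,None]*c[:,:2]
E
python3 - <<'E'
from h import *
s=pickle.load(open('w1.pkl','rb'))
P=[(-81,64,47),(-81,-64,47),(-136,0,48)]; uv=np.array([(190,176),(367,175),(279,247)])
r=least_squares(lambda p:(projw(s,place(p,P))-uv).ravel(),[539,-334,.39],x_scale=[100,100,1])
p=r.x;print(p,np.degrees(p[2]),r.fun.round(1),place(p,[(-115,0,34)]))
E
```

```text
[ 5.40077384e+02 -3.34672289e+02  3.97874635e-01] 22.79653734141983 [-1.9 -0.7  1.9 -0.8 -0.   1.9] [[ 434.06042851 -379.23017483   34.        ]]
```

The two cameras agree to about 1 mm on the grip point. I'll descend 112 mm and pinch the fin.

Request:
apply_moves(
  force=50,
  rows=[
    {"tx": 2,"ty": 0,"tz": 35,"rx": 0,"ry": 0,"rz": 0,"gripper": -0.1},
    {"tx": 2,"ty": 0,"tz": 70,"rx": 0,"ry": 0,"rz": 0,"gripper": -0.1},
    {"tx": 2,"ty": 0,"tz": 100,"rx": 0,"ry": 0,"rz": 0,"gripper": -0.1},
    {"tx": 2,"ty": 0,"tz": 112,"rx": 0,"ry": 0,"rz": 0,"gripper": -0.1},
    {"tx": 2,"ty": 0,"tz": 112,"rx": 0,"ry": 0,"rz": 0,"gripper": -0.1},
    {"tx": 2,"ty": 0,"tz": 112,"rx": 0,"ry": 0,"rz": 0,"gripper": 1},
    {"tx": 2,"ty": 0,"tz": 112,"rx": 0,"ry": 0,"rz": 0,"gripper": 1},
    {"tx": 2,"ty": 0,"tz": 112,"rx": 0,"ry": 0,"rz": 0,"gripper": 1},
    {"tx": 2,"ty": 0,"tz": 112,"rx": 0,"ry": 0,"rz": 0,"gripper": 1},
    {"tx": 2,"ty": 0,"tz": 112,"rx": 0,"ry": 0,"rz": 0,"gripper": 1},
    {"tx": 2,"ty": 0,"tz": 112,"rx": 0,"ry": 0,"rz": 0,"gripper": 1},
  ],
)

```text
time: 2.82
eef_pos: [434.6, -378.2, 189.8]
eef_rot: [179.9, -0.0, 22.5]
contact_force: [-1.2, -0.5, 7.3]
gripper_width: 0.137
finger_force: 49.9
```

The fin is held at 11.6 mm. Next I'll turn the tray 47.7° and shift it onto the bay's axis, easing it up 1 mm.

Request:
apply_moves(
  rows=[
    {"tx": 0,"ty": 0,"tz": -1,"rx": 0,"ry": 0,"rz": -0.03,"gripper": 1},
    {"tx": 1,"ty": -3,"tz": -1,"rx": 0,"ry": 0,"rz": -0.1,"gripper": 1},
    {"tx": 3,"ty": -8,"tz": -1,"rx": 0,"ry": 0,"rz": -0.18,"gripper": 1},
    {"tx": 5,"ty": -13,"tz": -1,"rx": 0,"ry": 0,"rz": -0.26,"gripper": 1},
    {"tx": 6,"ty": -18,"tz": -1,"rx": 0,"ry": 0,"rz": -0.34,"gripper": 1},
    {"tx": 7,"ty": -23,"tz": -1,"rx": 0,"ry": 0,"rz": -0.42,"gripper": 1},
    {"tx": 9,"ty": -28,"tz": -1,"rx": 0,"ry": 0,"rz": -0.5,"gripper": 1},
    {"tx": 10,"ty": -33,"tz": -1,"rx": 0,"ry": 0,"rz": -0.58,"gripper": 1},
    {"tx": 12,"ty": -38,"tz": -1,"rx": 0,"ry": 0,"rz": -0.66,"gripper": 1},
    {"tx": 13,"ty": -42,"tz": -1,"rx": 0,"ry": 0,"rz": -0.74,"gripper": 1},
    {"tx": 14,"ty": -45,"tz": -1,"rx": 0,"ry": 0,"rz": -0.8,"gripper": 1},
    {"tx": 14.3,"ty": -46.2,"tz": -1,"rx": 0,"ry": 0,"rz": -0.8325,"gripper": 1},
    {"tx": 14.3,"ty": -46.2,"tz": -1,"rx": 0,"ry": 0,"rz": -0.8325,"gripper": 1},
  ],
)

```text
time: 4.45
eef_pos: [430.1, -329.8, 189.9]
eef_rot: [180.0, 0.0, 70.2]
contact_force: [0.7, 1.3, 1.3]
gripper_width: 0.129
finger_force: 49.2
```

```bash
python3 - <<'E'
from plant import bot
import cv2, pickle, numpy as np
o=bot.get_obs(); print({k:o[k] for k in('time','eef_pos','eef_rot','gripper_width','contact_force','moment')})
s=bot.snapshot('top'); pickle.dump(s,open('t3.pkl','wb'))
w=bot.snapshot('wrist'); pickle.dump(w,open('w3.pkl','wb'))
a=cv2.resize(s['img'][155:295,145:345],(800,560),interpolation=cv2.INTER_CUBIC)
cv2.imwrite('pics/t3.png',a[:,:,::-1]); cv2.imwrite('pics/w3.png',w['img'][:,:,::-1])
E
```

```text
{'time': 4.45, 'eef_pos': array([ 430.1354609 , -329.7761659 ,  189.90250018]), 'eef_rot': array([1.79988571e+02, 3.83914602e-03, 7.02148331e+01]), 'gripper_width': 0.12908654324133026, 'contact_force': array([0.68206234, 1.28859858, 1.32876267]), 'moment': array([ 0.34340263, -0.21979735,  0.10678495])}
```

View pics/w3.png

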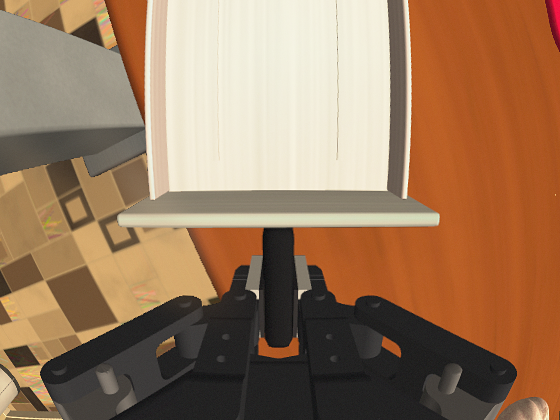

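The tray is square to the gripper: its panel edge is level from (118,220) to (439,218) and the fin is centred at u = 278. Now I'll check it against the grill in the top view.

View pics/t3.png

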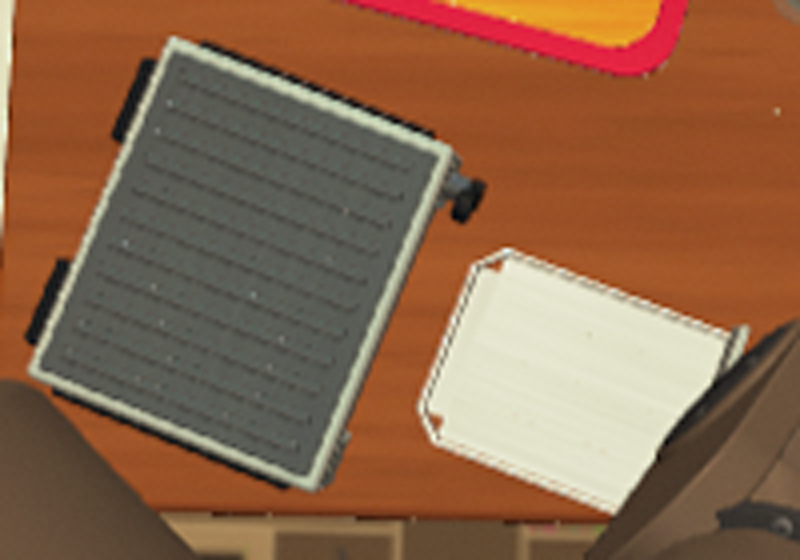

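```bash
python3 - <<'E'
from h import *
s=pickle.load(open('t3.pkl','rb')); C=lambda a:np.array(a)/4+[145,155]-.375
G=np.array([(85,-100,71),(-85,-100,71),(-85,100,71),(85,100,71)],float)
uv=C([(172,38),(457,150),(318,490),(30,374)])
r=least_squares(lambda p:(proj(s,place(p,G*[p[3],p[4],1]))-uv).ravel(),[531,-47,1.2,1,1],x_scale=[100,100,1,1,1]);g=r.x
print(g,np.degrees(g[2]),r.fun.round(1))
t,r=fit(s,[(60,-58,24),(75,-43,24),(75,43,24),(60,58,24)],C([(508,248),(473,265),(419,408),(437,442)]),[475,-220,1.2]);print(t,np.degrees(t[2]),r.round(1).tolist())
d=t[:2]-g[:2];c,n=np.cos(g[2]),np.sin(g[2]);print('tray in grill',c*d[0]+n*d[1],-n*d[0]+c*d[1])
e=np.array([430.1,-329.8])-g[:2];print('tcp in grill',c*e[0]+n*e[1],-n*e[0]+c*e[1])
E
```

```text
[530.19685272 -47.32200555   1.21750647   0.97617169   0.97108341] 69.75798213782163 [-0.  -0.1 -0.2 -0.   0.1  0.2  0.1 -0.2]
[ 469.56906459 -224.29937347    1.24518429] 71.343804775697 [[-0.0, -0.1], [0.1, -0.4], [0.2, 0.1], [-0.3, 0.3]]
tray in grill -187.02355245024552 -4.34836514628698
tcp in grill -299.6641699752339 -3.8187045990521966
```

The tray sits about 3 to 4 mm to the -y side of the bay's axis. I'll shift it 3 mm and slide it about halfway in, then read the side force.

Request:
apply_moves(
  rows=[
    {"tx": 8,"ty": -2,"tz": 0,"rx": 0,"ry": 0,"rz": 0.004,"gripper": 1},
    {"tx": 20,"ty": -3,"tz": 0,"rx": 0,"ry": 0,"rz": 0.004,"gripper": 1},
    {"tx": 32,"ty": -3,"tz": 0,"rx": 0,"ry": 0,"rz": 0.004,"gripper": 1},
    {"tx": 42,"ty": -3,"tz": 0,"rx": 0,"ry": 0,"rz": 0.004,"gripper": 1},
    {"tx": 50,"ty": -3,"tz": 0,"rx": 0,"ry": 0,"rz": 0.004,"gripper": 1},
    {"tx": 58,"ty": -3,"tz": 0,"rx": 0,"ry": 0,"rz": 0.004,"gripper": 1},
    {"tx": 66,"ty": -3,"tz": 0,"rx": 0,"ry": 0,"rz": 0.004,"gripper": 1},
    {"tx": 74,"ty": -3,"tz": 0,"rx": 0,"ry": 0,"rz": 0.004,"gripper": 1},
    {"tx": 80,"ty": -3,"tz": 0,"rx": 0,"ry": 0,"rz": 0.004,"gripper": 1},
    {"tx": 80,"ty": -3,"tz": 0,"rx": 0,"ry": 0,"rz": 0.004,"gripper": 1},
  ],
)

```text
time: 5.8
eef_pos: [454.7, -252.7, 189.8]
eef_rot: [180.0, -0.0, 70.0]
contact_force: [2.7, 2.1, 4.1]
gripper_width: 0.133
finger_force: 49.6
```

```bash
python3 - <<'E'
from plant import bot
import cv2, pickle, numpy as np
o=bot.get_obs(); print({k:o[k] for k in('time','eef_pos','eef_rot','contact_force','moment')})
w=bot.snapshot('wrist'); pickle.dump(w,open('w4.pkl','wb')); cv2.imwrite('pics/w4.png',w['img'][:,:,::-1])
E
```

```text
{'time': 5.8, 'eef_pos': array([ 454.6983865 , -252.70963791,  189.79148564]), 'eef_rot': array([ 1.79985685e+02, -1.12811914e-02,  7.00019881e+01]), 'contact_force': array([2.65721741, 2.09855636, 4.06945088]), 'moment': array([ 0.48073491, -0.58961086, -0.00289718])}
```

View pics/w4.png

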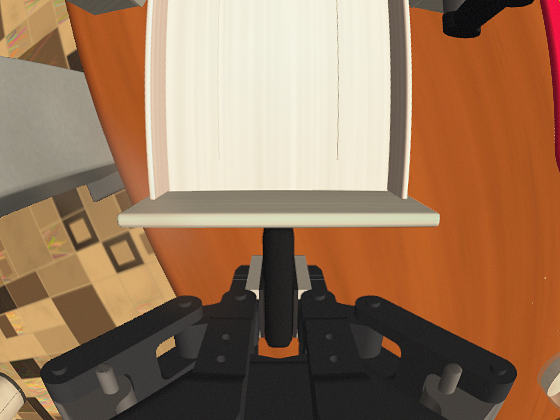

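The bay's edges at (145,5) and (410,5) sit evenly either side of the pan, the catch is clear at (462,25), and the side force is only about 2 N. I'll continue.

Request:
apply_moves(
  rows=[
    {"tx": 8,"ty": 0,"tz": 0,"rx": 0,"ry": 0,"rz": 0,"gripper": 1},
    {"tx": 18,"ty": 0,"tz": 0,"rx": 0,"ry": 0,"rz": 0,"gripper": 1},
    {"tx": 28,"ty": 0,"tz": 0,"rx": 0,"ry": 0,"rz": 0,"gripper": 1},
    {"tx": 38,"ty": 0,"tz": 0,"rx": 0,"ry": 0,"rz": 0,"gripper": 1},
    {"tx": 48,"ty": 0,"tz": 0,"rx": 0,"ry": 0,"rz": 0,"gripper": 1},
    {"tx": 58,"ty": 0,"tz": 0,"rx": 0,"ry": 0,"rz": 0,"gripper": 1},
    {"tx": 68,"ty": 0,"tz": 0,"rx": 0,"ry": 0,"rz": 0,"gripper": 1},
    {"tx": 76,"ty": 0,"tz": 0,"rx": 0,"ry": 0,"rz": 0,"gripper": 1},
    {"tx": 80,"ty": 0,"tz": 0,"rx": 0,"ry": 0,"rz": 0,"gripper": 1},
    {"tx": 80,"ty": 0,"tz": 0,"rx": 0,"ry": 0,"rz": 0,"gripper": 1},
  ],
)

```text
time: 7.1
eef_pos: [481.8, -178.1, 189.8]
eef_rot: [180.0, 0.0, 70.0]
contact_force: [1.4, -0.2, 5.9]
gripper_width: 0.13
finger_force: 49.8
```

Request:
apply_moves(
  rows=[
    {"tx": 2,"ty": 0,"tz": 0,"rx": 0,"ry": 0,"rz": 0,"gripper": 1},
    {"tx": 4,"ty": 0,"tz": 0,"rx": 0,"ry": 0,"rz": 0,"gripper": 1},
    {"tx": 6,"ty": 0,"tz": 0,"rx": 0,"ry": 0,"rz": 0,"gripper": 1},
    {"tx": 8,"ty": 0,"tz": 0,"rx": 0,"ry": 0,"rz": 0,"gripper": 1},
    {"tx": 10,"ty": 0,"tz": 0,"rx": 0,"ry": 0,"rz": 0,"gripper": 1},
    {"tx": 11,"ty": 0,"tz": 0,"rx": 0,"ry": 0,"rz": 0,"gripper": 1},
    {"tx": 11,"ty": 0,"tz": 0,"rx": 0,"ry": 0,"rz": 0,"gripper": 1},
  ],
)

```text
time: 7.98
eef_pos: [485.4, -168.2, 189.9]
eef_rot: [180.0, 0.0, 70.0]
contact_force: [-1.2, -4.9, 6.9]
gripper_width: 0.135
finger_force: 50.0
```

Request:
apply_moves(
  rows=[
    {"tx": 1,"ty": 0,"tz": 0,"rx": 0,"ry": 0,"rz": 0,"gripper": 1},
    {"tx": 2,"ty": 0,"tz": 0,"rx": 0,"ry": 0,"rz": 0,"gripper": 1},
    {"tx": 3,"ty": 0,"tz": 0,"rx": 0,"ry": 0,"rz": 0,"gripper": 1},
    {"tx": 3,"ty": 0,"tz": 0,"rx": 0,"ry": 0,"rz": 0,"gripper": 1},
  ],
)

```text
time: 8.48
eef_pos: [486.5, -165.4, 189.9]
eef_rot: [180.0, 0.0, 70.0]
contact_force: [-0.8, -5.6, 7.2]
gripper_width: 0.132
finger_force: 50.1
```

Request:
apply_moves(
  rows=[
    {"tx": 1,"ty": 0,"tz": 0,"rx": 0,"ry": 0,"rz": 0,"gripper": 1},
    {"tx": 2,"ty": 0,"tz": 0,"rx": 0,"ry": 0,"rz": 0,"gripper": 1},
    {"tx": 3,"ty": 0,"tz": 0,"rx": 0,"ry": 0,"rz": 0,"gripper": 1},
    {"tx": 3,"ty": 0,"tz": 0,"rx": 0,"ry": 0,"rz": 0,"gripper": 1},
  ],
)

```text
time: 8.98
eef_pos: [487.5, -162.5, 189.9]
eef_rot: [180.0, 0.0, 70.0]
contact_force: [-1.7, -4.9, 6.6]
gripper_width: 0.13
finger_force: 50.1
```

Request:
apply_moves(
  rows=[
    {"tx": 1,"ty": 0,"tz": 0,"rx": 0,"ry": 0,"rz": 0,"gripper": 1},
    {"tx": 2,"ty": 0,"tz": 0,"rx": 0,"ry": 0,"rz": 0,"gripper": 1},
    {"tx": 3,"ty": 0,"tz": 0,"rx": 0,"ry": 0,"rz": 0,"gripper": 1},
    {"tx": 4,"ty": 0,"tz": 0,"rx": 0,"ry": 0,"rz": 0,"gripper": 1},
    {"tx": 4,"ty": 0,"tz": 0,"rx": 0,"ry": 0,"rz": 0,"gripper": 1},
  ],
)

```text
time: 9.6
eef_pos: [488.3, -159.7, 189.8]
eef_rot: [-180.0, 0.1, 69.9]
contact_force: [-9.0, -16.7, 7.1]
gripper_width: 0.134
finger_force: 50.2
```

```bash
python3 - <<'E'
from plant import bot
import cv2, pickle, numpy as np
w=bot.snapshot('wrist'); pickle.dump(w,open('w5.pkl','wb')); cv2.imwrite('pics/w5.png',w['img'][:,:,::-1])
E
```

```text
(no output)
```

View pics/w5.png

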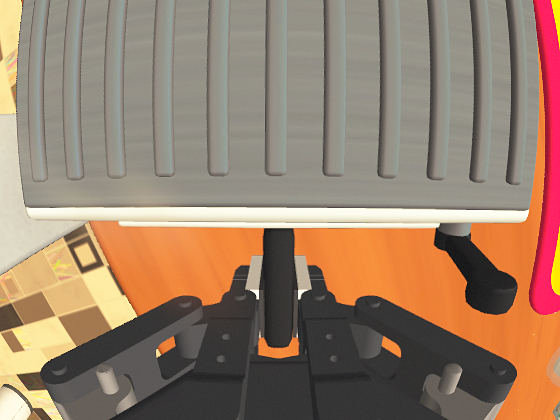

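The tray is home. The push force rose to 19 N, the panel runs parallel to the front face at about v = 222, and it is centred (118 to 439 against the grill's 27 to 527). The catch is still upright, with its pivot near (455,235) and its tip near (490,295). Next I'll let go of the fin and lift off.

Request:
apply_moves(
  rows=[
    {"tx": -1.5,"ty": 0,"tz": 0,"rx": 0,"ry": 0,"rz": 0,"gripper": 1},
    {"tx": -1.5,"ty": 0,"tz": 0,"rx": 0,"ry": 0,"rz": 0,"gripper": 0.2},
    {"tx": -1.5,"ty": 0,"tz": 0,"rx": 0,"ry": 0,"rz": 0,"gripper": 0.2},
    {"tx": -1.5,"ty": 0,"tz": 0,"rx": 0,"ry": 0,"rz": 0,"gripper": 0.2},
    {"tx": -1.5,"ty": 0,"tz": -10,"rx": 0,"ry": 0,"rz": 0,"gripper": 0.2},
    {"tx": -1.5,"ty": 0,"tz": -40,"rx": 0,"ry": 0,"rz": 0,"gripper": 0.2},
    {"tx": -1.5,"ty": 0,"tz": -75,"rx": 0,"ry": 0,"rz": 0,"gripper": 0.2},
    {"tx": -1.5,"ty": 0,"tz": -92,"rx": 0,"ry": 0,"rz": 0,"gripper": 0.2},
    {"tx": -1.5,"ty": 0,"tz": -92,"rx": 0,"ry": 0,"rz": 0,"gripper": 1},
    {"tx": -1.5,"ty": 0,"tz": -92,"rx": 0,"ry": 0,"rz": 0,"gripper": 1},
  ],
)

```text
time: 10.9
eef_pos: [488.2, -160.0, 281.3]
eef_rot: [-180.0, 0.0, 70.0]
contact_force: [-0.1, -1.3, 0.2]
gripper_width: 0.009
finger_force: 0.0
```

```bash
python3 - <<'E'
from plant import bot
import cv2, pickle, numpy as np
o=bot.get_obs(); print({k:o[k] for k in('time','eef_pos','eef_rot','contact_force','gripper_width')})
w=bot.snapshot('wrist'); pickle.dump(w,open('w6.pkl','wb')); cv2.imwrite('pics/w6.png',w['img'][:,:,::-1])
E
```

```text
{'time': 10.9, 'eef_pos': array([ 488.20022133, -160.00202053,  281.33406013]), 'eef_rot': array([-1.79974553e+02,  9.63568492e-04,  6.99751186e+01]), 'contact_force': array([-0.09670974, -1.28121083,  0.23104062]), 'gripper_width': 0.009470539483446776}
```

View pics/w6.png

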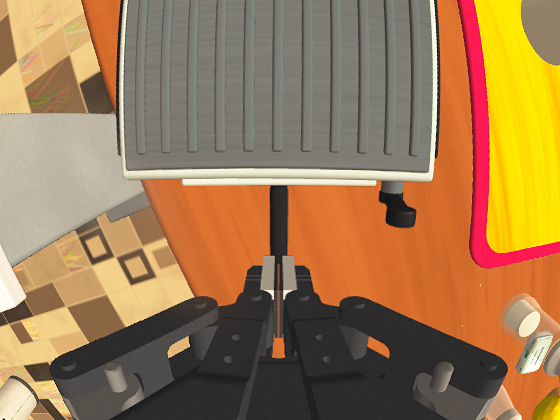

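The fin is released and the tray stays home, with its panel edge at v = 182 parallel to the front face. The catch is upright, with its pivot at about (392,192) and its round end at about (400,217). I'll check the tip's position relative to the tool.

```bash
python3 - <<'E'
from h import *
w=pickle.load(open('w6.pkl','rb')); K=w['K']; W=w['world_from_camera']
def bw(uv,z):
    d=(np.array(uv)-K[:2,2]); r=np.hypot(*d); a=r/K[0,0]; v=W[:3,:3]@[*(np.sin(a)*d/r),np.cos(a)]
    return W[:3,3]+v*(z-W[2,3])/v[2]
a=np.radians(69.98);c,n=np.cos(a),np.sin(a)
for nm,uv,z in [('tip end outer face',(402,220),80),('tip left',(388,215),80),('tip right',(415,215),80),('panelL',(183,183),47),('panelR',(376,183),47),('grillL',(119,176),71),('grillR',(435,178),71)]:
    d=bw(uv,z)[:2]-[488.2,-160.0]; print(nm,'fwd',round(c*d[0]+n*d[1],1),'left(+y)',round(-n*d[0]+c*d[1],1))
E
```

```text
tip end outer face fwd 18.3 left(+y) -70.3
tip left fwd 21.2 left(+y) -61.3
tip right fwd 21.3 left(+y) -78.3
panelL fwd 33.8 left(+y) 62.6
panelR fwd 33.8 left(+y) -63.1
grillL fwd 43.2 left(+y) 96.6
grillR fwd 41.9 left(+y) -93.8
```

The numbers hold: the panel face is 34 mm ahead of the tool and the catch tip is 21 mm ahead at y ≈ -70, so the catch is at about 0.24 rad. I'll go round to the outside of the catch and come down.

Request:
apply_moves(
  rows=[
    {"tx": 3,"ty": 15,"tz": 0,"rx": 0,"ry": 0,"rz": 0,"gripper": 1},
    {"tx": 8,"ty": 45,"tz": 0,"rx": 0,"ry": 0,"rz": 0,"gripper": 1},
    {"tx": 13,"ty": 80,"tz": 0,"rx": 0,"ry": 0,"rz": 0,"gripper": 1},
    {"tx": 16,"ty": 105,"tz": 0,"rx": 0,"ry": 0,"rz": 0,"gripper": 1},
    {"tx": 16,"ty": 112,"tz": 0,"rx": 0,"ry": 0,"rz": 0,"gripper": 1},
    {"tx": 16,"ty": 112,"tz": 10,"rx": 0,"ry": 0,"rz": 0,"gripper": 1},
    {"tx": 16,"ty": 112,"tz": 28,"rx": 0,"ry": 0,"rz": 0,"gripper": 1},
    {"tx": 16,"ty": 112,"tz": 36,"rx": 0,"ry": 0,"rz": 0,"gripper": 1},
    {"tx": 16,"ty": 112,"tz": 36,"rx": 0,"ry": 0,"rz": 0,"gripper": 1},
  ],
)

```text
time: 12.08
eef_pos: [598.8, -183.4, 244.7]
eef_rot: [-179.9, -0.0, 70.0]
contact_force: [0.1, -0.3, -0.7]
gripper_width: -0.004
finger_force: 0.0
```

Request:
apply_moves(
  rows=[
    {"tx": 0,"ty": -9,"tz": 0,"rx": 0,"ry": 0,"rz": 0,"gripper": 1},
    {"tx": 0,"ty": -17,"tz": 0,"rx": 0,"ry": 0,"rz": 0,"gripper": 1},
    {"tx": 0,"ty": -25,"tz": 0,"rx": 0,"ry": 0,"rz": 0,"gripper": 1},
    {"tx": 0,"ty": -32,"tz": 1,"rx": 0,"ry": 0,"rz": 0,"gripper": 1},
    {"tx": 0,"ty": -39,"tz": 4,"rx": 0,"ry": 0,"rz": 0,"gripper": 1},
    {"tx": 0,"ty": -45,"tz": 7,"rx": 0,"ry": 0,"rz": 0,"gripper": 1},
    {"tx": 0,"ty": -51,"tz": 12,"rx": 0,"ry": 0,"rz": 0,"gripper": 1},
    {"tx": 0,"ty": -56,"tz": 17,"rx": 0,"ry": 0,"rz": 0,"gripper": 1},
    {"tx": 0,"ty": -59,"tz": 22,"rx": 0,"ry": 0,"rz": 0,"gripper": 1},
    {"tx": 0,"ty": -61,"tz": 27,"rx": 0,"ry": 0,"rz": 0,"gripper": 1},
    {"tx": 0,"ty": -63,"tz": 32,"rx": 0,"ry": 0,"rz": 0,"gripper": 1},
    {"tx": 0,"ty": -64,"tz": 35,"rx": 0,"ry": 0,"rz": 0,"gripper": 1},
    {"tx": 0,"ty": -64,"tz": 36,"rx": 0,"ry": 0,"rz": 0,"gripper": 1},
  ],
)

```text
time: 13.7
eef_pos: [539.0, -161.5, 209.5]
eef_rot: [-180.0, 0.0, 70.0]
contact_force: [-0.5, -0.0, 1.4]
gripper_width: 0.003
finger_force: 0.6
```

Request:
apply_moves(
  rows=[
    {"tx": 0,"ty": 0,"tz": 1,"rx": 0,"ry": 0,"rz": 0,"gripper": 1},
    {"tx": 0,"ty": 0,"tz": 2,"rx": 0,"ry": 0,"rz": 0,"gripper": 1},
    {"tx": 0,"ty": 0,"tz": 2,"rx": 0,"ry": 0,"rz": 0,"gripper": 1},
  ],
)

```text
time: 14.08
eef_pos: [538.9, -161.5, 208.6]
eef_rot: [180.0, 0.0, 70.0]
contact_force: [-3.5, 1.8, 12.3]
gripper_width: 0.003
finger_force: 6.0
```

At 35.6 mm the fingertips met a 12 N stop, which is where the top of a level arm should be (35.5 mm). I'll lift clear and check the pixels numerically.

Request:
apply_moves(
  rows=[
    {"tx": 0,"ty": 0,"tz": -5,"rx": 0,"ry": 0,"rz": 0,"gripper": 1},
    {"tx": 0,"ty": 0,"tz": -25,"rx": 0,"ry": 0,"rz": 0,"gripper": 1},
    {"tx": 0,"ty": 0,"tz": -50,"rx": 0,"ry": 0,"rz": 0,"gripper": 1},
    {"tx": 0,"ty": 0,"tz": -75,"rx": 0,"ry": 0,"rz": 0,"gripper": 1},
    {"tx": -20,"ty": -20,"tz": -85,"rx": 0,"ry": 0,"rz": 0,"gripper": 1},
    {"tx": -35,"ty": -35,"tz": -85,"rx": 0,"ry": 0,"rz": 0,"gripper": 1},
    {"tx": -35,"ty": -35,"tz": -85,"rx": 0,"ry": 0,"rz": 0,"gripper": 1},
  ],
)

```text
time: 14.95
eef_pos: [493.1, -183.0, 292.5]
eef_rot: [-180.0, -0.0, 69.9]
contact_force: [-0.1, -0.5, -0.2]
gripper_width: 0.0
finger_force: 0.0
```

```bash
python3 - <<'E'
from plant import bot
from h import *
w=bot.snapshot('wrist'); o=bot.get_obs(); print(o['time'],o['eef_pos'],o['contact_force'])
a=np.radians(69.98);c,n=np.cos(a),np.sin(a)
org=np.array([488.2,-160.0])+124.8*np.array([c,n]); g=[*org,a]
def samp(P):
    for p,uv in zip(P,projw(w,place(g,P))): u,v=uv.round().astype(int); print(p,u,v,w['img'][v-1:v+2,u-1:u+2].reshape(-1,3).mean(0).round() if 0<=v<420 and 0<=u<560 else None)
print('level arm');samp([(-101,y,35.5) for y in(-75,-60,-45,-32)])
print('upright tip');samp([(-101,-70,80),(-101,-82,85)])
print('beyond tip, in front, panel top');samp([(-101,-15,10),(-115,-45,10),(-88,55,47),(-88,-55,47),(-88,0,47),(-120,0,48),(-95,30,30)])
E
```

```text
15.0 [ 493.82492913 -182.77488461  292.39567638] [-0.09321767  0.13301998 -0.04102784]
level arm
(-101, -75, 35.5) 367 164 [28. 28. 28.]
(-101, -60, 35.5) 347 163 [47. 45. 45.]
(-101, -45, 35.5) 326 163 [51. 49. 49.]
(-101, -32, 35.5) 307 163 [58. 56. 54.]
upright tip
(-101, -70, 80) 379 172 [61. 49. 44.]
(-101, -82, 85) 401 174 [208. 105.  41.]
beyond tip, in front, panel top
(-101, -15, 10) 282 159 [219. 112.  46.]
(-115, -45, 10) 321 177 [228. 123.  51.]
(-88, 55, 47) 179 147 [224. 216. 192.]
(-88, -55, 47) 343 146 [209. 208. 186.]
(-88, 0, 47) 260 145 [221. 217. 194.]
(-120, 0, 48) 261 193 [47. 45. 44.]
(-95, 30, 30) 220 154 [204. 122.  70.]
```

The arm is dark along its full level position, the upright position is empty, the panel is still where it was left, and the robot touches nothing. I'm handing in.

```bash
python3 -c "
from plant import bot
print(bot.job_done())"
```

```text
the job is handed in; nothing more can be done
None
```

The tray is home with its panel flush against the grill, the catch is level across it, and the arm is clear; I kept it well away from the mill and shaker. I handed the job in at about 15 s, and no verdict came back.

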